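Switch off the charger at the power bar

ROBOT

A 6-joint arm with a two-finger parallel gripper is mounted at the origin on the work surface. World frame = base frame: x ahead of the robot, y to its left, z up, the work surface at z = 0. Lengths are in m, angles in rad, forces in N, time in s.
With the tool pointing down it reaches from about 0.275 to 0.725 m from the base axis. Payload 15.9 kg.
Tool frame: the origin (TCP) lies on the centre line of the jaws, within the pads' length; the fingertips stand 22 mm ahead of it and the grasp point (between the pads) lies 3 mm ahead of it (ctrl.finger_overhang is the z of the fingertips in the tool frame, in m); z points along the fingers, y is the direction in which the jaws open and shut (so a half turn about z gives the same grasp; the last joint's range is limited). The gripper opens to 85 mm and grips with 20 to 120 N. Pads are 22 mm wide; open, the fingers measure 114 mm over their backs; the gripper's body (76 mm by 85 mm) begins 54 mm behind the grasp point. The pads swing forward as they close: fully open they stand 13 mm farther back than shut.
Start: joints at [-1.332, 0.213, -0.034, 1.323, 0, 1.571], TCP at [0.118, -0.486, 0.214] pointing down, gripper open.
Joint ranges: [-2.98, 2.98], [-0.74, 1.72], [-1.14, 1.35], [-2.1, 2.04], [-1.57, 1.44], [-3.14, 3.14]. Speed limits (rad/s): [1.89, 1.89, 2.39, 2.57, 3.14, 3.14].

INTERFACE

Orientations are given as a unit quaternion [x, y, z, w].
In Python, from workcell import ctrl gives the robot as it stands. The module is installed in compiled form; this text tells all that it offers.
- The arm moves only by the tool send_rows, never from a script. Its argument "deltas" is a list of rows, each an object of numbers: "dx", "dy", "dz": the shift along the world's x, y, z in mm; "wx", "wy", "wz": the turn, a rotation vector about the world's x, y, z in degrees; "gripper": the opening, from -1 (shut) to 1 (fully open), so that 0 is half open. A call has 1 to 10 rows; each row is the pose to reach, as a shift and turn from the pose commanded when the call began; what a row does not reach only later rows make up. A row lasts 1/12 s, in which the tool goes at most 41.7 mm and 7.16 degrees, less where a joint would pass 70% of its speed; a pose out of reach is approached as far as the arm can. A call with a gripper value outside its range is refused whole. The fingers move at their own pace and stop on an object; "squeeze" is the grip in N (left out, the last holds). Time passes only in rows, so rows that repeat a pose let the fingers close. It gives the time, the measured TCP pose, the force and the opening at its end, in the units of the state.
- ctrl.get_state(): the state, without advancing time (a new reading comes with each control period).
- ctrl.snapshot(name): name is "side" or "top" or "wrist"; returns a dict with "image" (480x640x3 uint8, blue, green, red), "fx", "fy", "cx", "cy" (pixels), "dist_coeffs" ([k1, k2, p1, p2, k3] as OpenCV has them; the pictures are not rectified), "R" (3x3) and "t" (3): a world point X has camera coordinates R X + t; the wrist camera has in their place "T_tool_cam" (4x4, takes a point from camera to tool coordinates, whose origin is the TCP and whose axes are the flange's). Camera axes: x right, y down, z forward; pixel columns grow to the right and rows downward; lengths in m; the calibration is good to about 2 mm. A picture is of the moment at which its call begins: read the wrist's pose just before it. There is no depth.
- ctrl.hand_in(): hands the job in, once; it reports no verdict.
Trained networks look in a picture, given as the dict that the camera call returned (one of the last four; its "shot" number tells which), for a name from the list of things; names that differ only in an ending like _2 or _b are one class to them, and where a whole thing is asked for, a point or a joint stands for the part that bears it (a point fixed in the world has none). Each returns a list of dicts, best first, with "score" (0 to 1); they miss things now and then, are a little off and sometimes report something else, mostly with a low value. They report only what shows in the picture. A call takes as long as a camera call. They do not tell look-alikes from the thing itself.
- ctrl.recognise(name, picture): "rect" ([left, top, width, height] in pixels, round what is visible of it).
- ctrl.spot_point(name, picture): "location" ([column, row] in pixels: a listed point, or the origin of a listed thing).
The state is a dict: "time_s": time; "joints": joint angles; "qd": joint speeds; "effort": joint torques, N m; "tool_pos": TCP position; "orientation": TCP orientation; "contact_force": force on the tool from outside, world axes, zero at the start; "ft_torque": the same for the moment, N m; "grip_width": finger opening in m.
Only numpy, scipy, OpenCV 4.12 (cv2) and the standard library are available. Lean on these libraries where they do the work, as an engineer would, in place of code of your own. Each camera call takes 0.05 s, during which the arm holds its last target.

TASK

The square charger has finished its work: switch its socket off at the power bar by pressing the push key straight beside it gently with the fingertips, keeping the key well down for about two seconds, then let it spring up and withdraw. Leave the other keys alone, do not pull or push the charger or anything else that is plugged in, and do not disturb the mug, the mouse or the phone.

Things in the scene. Friction and masses are not known exactly. Their poses are not given: they have to be found in the camera images.
- power_bar: black desk power bar screwed to the desk, 100 x 290 mm and 38 mm high (plus a small screwed ear at each end, 344 mm overall). Origin: centre of its underside, on the desk; its long side is its own y axis, z up. Four round sockets in a row at own x = -20 mm, own y = +93, +31, -31, -93 mm, and beside each, 50 mm from it towards own +x, a square push key at own x = +30 mm and the same y. The key of a socket is the one straight beside it across the bar.
- key0_top (a point): centre of the top face of push key 0, a plain grey square key 22 x 22 mm, standing 9 mm above the bar's top surface (47 mm above the desk) when up; own place on the bar x = +30 mm, y = +93 mm.
- key0 (a joint): travel of push key 0 in m: 0 up, 0.006 fully down (then still 3 mm proud of the bar). Spring key: starts to move at about 2 N, fully down at about 5 N, then a hard stop; springs back up when let go.
- key1_top (a point): centre of the top face of push key 1, a plain grey square key 22 x 22 mm, standing 9 mm above the bar's top surface (47 mm above the desk) when up; own place on the bar x = +30 mm, y = +31 mm.
- key1 (a joint): travel of push key 1 in m: 0 up, 0.006 fully down (then still 3 mm proud of the bar). Spring key: starts to move at about 2 N, fully down at about 5 N, then a hard stop; springs back up when let go.
- key2_top (a point): centre of the top face of push key 2, a plain grey square key 22 x 22 mm, standing 9 mm above the bar's top surface (47 mm above the desk) when up; own place on the bar x = +30 mm, y = -31 mm.
- key2 (a joint): travel of push key 2 in m: 0 up, 0.006 fully down (then still 3 mm proud of the bar). Spring key: starts to move at about 2 N, fully down at about 5 N, then a hard stop; springs back up when let go.
- key3_top (a point): centre of the top face of push key 3, a plain grey square key 22 x 22 mm, standing 9 mm above the bar's top surface (47 mm above the desk) when up; own place on the bar x = +30 mm, y = -93 mm.
- key3 (a joint): travel of push key 3 in m: 0 up, 0.006 fully down (then still 3 mm proud of the bar). Spring key: starts to move at about 2 N, fully down at about 5 N, then a hard stop; springs back up when let go.
- charger: the square charger: white block 44 x 44 mm, its top 32 mm above the bar's top surface (44 mm above its origin), two dark slots on top; plugged into any one of the four sockets. Below the body a round foot 38 mm across stands 12 mm deep in its socket with about 1 mm of play. Origin: centre of the foot's underside (12 mm below the bar's top surface); z up, x and y parallel to the bar's. Loose: it would come out if pulled or knocked.
- night_light: white round domed night light, 44 mm across, top 32 mm above the bar's top surface, in another socket. Below the body a round foot 38 mm across stands 12 mm deep in its socket with about 1 mm of play. Origin: centre of the foot's underside (12 mm below the bar's top surface); z up, x and y parallel to the bar's. Loose: it would come out if pulled or knocked.
- repeater: white narrow block, 44 mm (own x) by 22 mm (own y), top 32 mm above the bar's top surface, in another socket. Below the body a round foot 38 mm across stands 12 mm deep in its socket with about 1 mm of play. Origin: centre of the foot's underside (12 mm below the bar's top surface); z up, x and y parallel to the bar's. Loose: it would come out if pulled or knocked.
- cover: white flat round socket cover, 44 mm across, top 5 mm above the bar's top surface, in another socket. Below the body a round foot 38 mm across stands 12 mm deep in its socket with about 1 mm of play. Origin: centre of the foot's underside (12 mm below the bar's top surface); z up, x and y parallel to the bar's. Loose: it would come out if pulled or knocked.
- mug: white mug, 80 mm across, 90 mm high, loose, handle towards its own +y; origin: centre of its underside. Bystander off one end of the bar.
- mouse: grey computer mouse, 105 x 60 x 33 mm, loose; origin: centre of its underside, long along its own x. Bystander off the other end of the bar.
- phone: black phone lying flat, 150 (own x) x 72 x 9 mm, loose; origin: centre of its underside. Bystander on the sockets' side of the bar.
Not all that is in view belongs to the job. What is shaped like the repeater but green or yellow is not meant.

How it is judged:
On the way, in this order (a step that is already met when the one before it is completed fails the run):
1. the key beside the charger is held down by the fingers (at least 4 of its 6 mm) for 1.5 s (((horizontal distance between charger and key0_top below 0.065 m and value of joint key0 above 0.004 m and contact force between the fingers and power_bar above 0.5 N) or (horizontal distance between charger and key1_top below 0.065 m and value of joint key1 above 0.004 m and contact force between the fingers and power_bar above 0.5 N) or (horizontal distance between charger and key2_top below 0.065 m and value of joint key2 above 0.004 m and contact force between the fingers and power_bar above 0.5 N) or (horizontal distance between charger and key3_top below 0.065 m and value of joint key3 above 0.004 m and contact force between the fingers and power_bar above 0.5 N))), for 1.5 s.
2. the key has sprung back up (value of joint each of key0, key1, key2, key3 below 0.001 m), for 0.2 s.
At the end, for the whole second after the job is handed in: All four keys are up again (within 1 mm), the charger and the other plugged-in things are within 5 mm of where they began, the mug, mouse and phone within 10 mm, and all are at rest (all of step 2 and distance of each of charger, night_light, repeater, cover from where it was at the start of the episode below 0.005 m and distance of each of mug, mouse, phone from where it was at the start of the episode below 0.01 m and linear speed of each of charger, night_light, repeater, cover, mug, mouse, phone below 0.02 m/s); the robot touches nothing.
It fails at once if the key of another socket is pressed down by more than 2 mm ((value of joint key0 above 0.002 m and not (horizontal distance between charger and key0_top below 0.065 m)) or (value of joint key1 above 0.002 m and not (horizontal distance between charger and key1_top below 0.065 m)) or (value of joint key2 above 0.002 m and not (horizontal distance between charger and key2_top below 0.065 m)) or (value of joint key3 above 0.002 m and not (horizontal distance between charger and key3_top below 0.065 m))).
It fails at once if the fingers press on the power bar or its keys with more than 30 N (contact force between the fingers and power_bar above 30 N).
It fails at once if a plugged-in thing is pulled, lifted or shifted by more than 5 mm (distance of any of charger, night_light, repeater, cover from where it was at the start of the episode above 0.005 m).
It fails at once if the robot pushes on a plugged-in thing with more than 5 N (contact force between any of the fingers, the arm and charger above 5 N or contact force between any of the fingers, the arm and night_light above 5 N or contact force between any of the fingers, the arm and repeater above 5 N or contact force between any of the fingers, the arm and cover above 5 N).
It fails at once if the mug, mouse or phone is moved by more than 10 mm (distance of any of mug, mouse, phone from where it was at the start of the episode above 0.01 m).
It also fails if it takes over 35 s, if anything falls off the work surface, if the arm or the gripper's body presses on something with over 40 N, if the wrist force passes 120 N, or if a joint passes its speed limit or range.

## Working session

There is one attempt and no reset: what is moved stays moved. The work goes in short steps, Python scripts to look and compute and a tool call to move; the robot and the scene stay as the last step left them, time stands still between calls to the robot, and variables do not carry over. Pictures are saved under pics/ and viewed, and the job is handed in when it is done.

Besides the shell and the picture viewer there is one more tool, called after "Emit:" by a JSON object that holds its "op" and its "data", one argument or row to a line. send_rows: Moves the arm, as the interface text tells. Its arguments: {"type":"object","properties":{"deltas":{"type":"array"},"squeeze":{"type":"number"}},"required":["deltas"]}

```bash
mkdir -p pics
python3 - <<'E'
from workcell import ctrl
import cv2,pickle
s=ctrl.get_state(); print({k:s[k] for k in('time_s','tool_pos','orientation','contact_force','grip_width')}, ctrl.finger_overhang)
for n in('top','side'):
    p=ctrl.snapshot(n); cv2.imwrite(f'pics/{n}0.png',p['image']); pickle.dump(p,open(f'{n}0.pkl','wb'))
    print(n,p['R'],p['t'],p['fx'],p['cx'],p['dist_coeffs'])
    for k in('key0_top','key1_top','key2_top','key3_top','charger','night_light','repeater','cover','power_bar'):
        print(k,[( [round(float(v)) for v in d['location']],round(d['score'],2)) for d in ctrl.spot_point(k,p)][:5])
E
```

```text
{'time_s': 0.0, 'tool_pos': array([ 0.11817058, -0.48547096,  0.21392318]), 'orientation': array([ 9.92883083e-01,  1.19091869e-01, -8.41302783e-05, -5.49811634e-04]), 'contact_force': array([-0.3551892 , -0.0588495 , -0.12325193]), 'grip_width': 0.08537286263390298} 0.022
top [[ 0.01655845 -0.99927881  0.03417121]
 [-0.99163382 -0.02078825 -0.12739789]
 [ 0.12801637 -0.03177582 -0.99126288]] [0.01472375 0.5627339  0.95541684] 553.7072262535456 314.4731235609846 [-0.16971858  0.          0.          0.          0.        ]
key0_top [([203, 252], 0.48)]
key1_top [([235, 240], 0.43)]
key2_top [([268, 229], 0.69)]
key3_top [([302, 220], 0.42)]
charger [([248, 268], 0.81)]
night_light [([311, 250], 0.9), ([120, 283], 0.49)]
repeater [([280, 258], 0.89), ([268, 171], 0.68), ([382, 258], 0.58)]
cover [([214, 275], 0.86)]
power_bar [([263, 253], 0.7), ([291, 306], 0.59)]
side [[ 0.9697916  -0.24382968 -0.00716465]
 [-0.13581847 -0.51533172 -0.84615989]
 [ 0.20262672  0.82157185 -0.53288095]] [-0.49733767  0.15549381  0.89163298] 488.83701129955483 325.5863611334884 [-0.06001058  0.          0.          0.          0.        ]
key0_top [([312, 211], 0.5)]
key1_top [([330, 221], 0.55)]
key2_top [([341, 233], 0.64)]
key3_top [([361, 242], 0.53)]
charger [([310, 230], 0.93)]
night_light [([339, 263], 0.76)]
repeater [([350, 308], 0.93), ([387, 239], 0.9), ([323, 250], 0.86)]
cover [([293, 218], 0.64)]
power_bar [([325, 246], 0.76)]
```

View pics/top0.png

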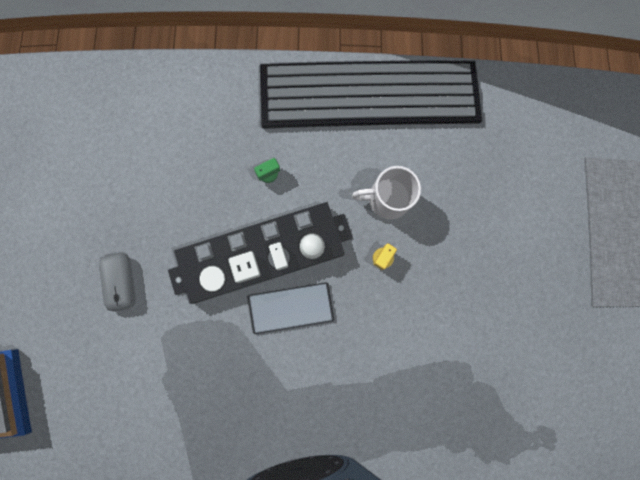

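View pics/side0.png

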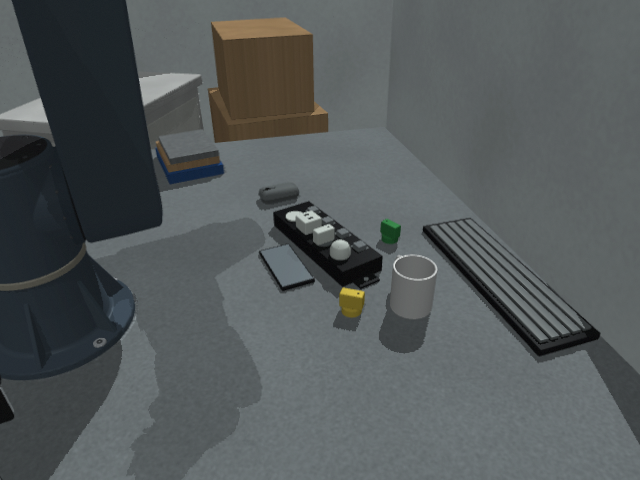

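Run:
```python
import cv2
a=cv2.imread('pics/top0.png')[190:320,170:350]; cv2.imwrite('pics/topcrop.png',cv2.resize(a,None,fx=4,fy=4,interpolation=cv2.INTER_CUBIC))
a=cv2.imread('pics/side0.png')[180:320,260:420]; cv2.imwrite('pics/sidecrop.png',cv2.resize(a,None,fx=4,fy=4,interpolation=cv2.INTER_CUBIC))
```

```text
(no output)
```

View pics/topcrop.png

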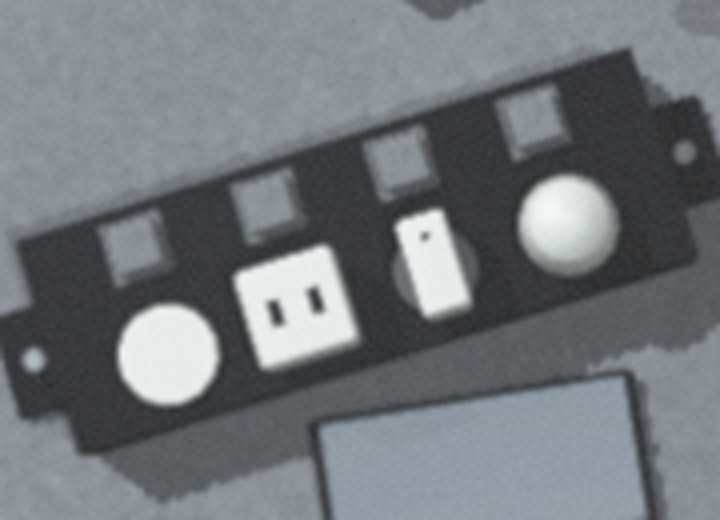

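View pics/sidecrop.png

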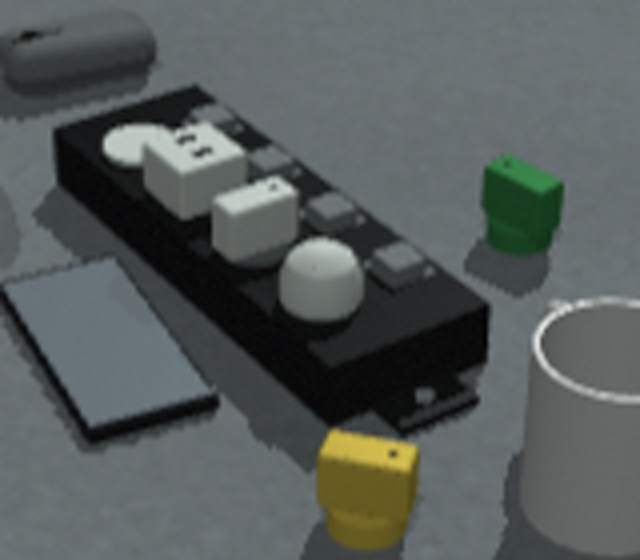

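Charger candidates in the top picture are:
- the cover at (212,279), flat and round
- a square block with two slots at (244,267)
- the repeater at (278,256)
- the night light at (312,246)
- the green (267,170) and yellow (385,257) decoys

I choose the slotted square block at (244,267), which the close crop confirms. Its key is straight across the bar at about (236,241). Next I fit the bar pose.

```bash
cat > h.py <<'E'
import numpy as np,cv2,pickle
from scipy.optimize import least_squares
from scipy.spatial.transform import Rotation as Ro
def proj(p,X):
    K=np.array([[p['fx'],0,p['cx']],[0,p['fy'],p['cy']],[0,0,1]])
    return cv2.projectPoints(np.atleast_2d(X).astype(float),cv2.Rodrigues(np.array(p['R']))[0],np.array(p['t'],float),K,np.array(p['dist_coeffs'],float))[0][:,0]
def bar(v,P):
    P=np.array(P,float);c,s=np.cos(v[2]),np.sin(v[2])
    return np.c_[v[0]+c*P[:,0]-s*P[:,1],v[1]+s*P[:,0]+c*P[:,1],P[:,2]]
E
python3 - <<'E'
from h import *
t=pickle.load(open('top0.pkl','rb'));s=pickle.load(open('side0.pkl','rb'))
keys=[[.03,y,.047] for y in(.093,.031,-.031,-.093)]
# plus bar top corners (own +x far edge)
c=lambda a:np.array(a)/4-.375
T=c([[135,245],[266,203],[399,161],[534,119],[22,240],[630,50]])+[170,190]
PT=keys+[[.05,.145,.038],[.05,-.145,.038]]
S=c([[214,119],[270,160],[332,210],[399,260],[56,130],[198,88],[488,306]])+[260,180]
PS=keys+[[-.05,.145,.038],[.05,.145,.038],[.05,-.145,.038]]
def fit(u):
    f=lambda v:np.r_[*([ (proj(t,bar(v,PT))-T).ravel()] if 't' in u else []),*([(proj(s,bar(v,PS))-S).ravel()] if 's' in u else [])]
    r=least_squares(f,[.45,.1,.2],loss='soft_l1');print(u,r.x,np.round(f(r.x),1),'key1',bar(r.x,[keys[1]])[0],'charger',bar(r.x,[[-.02,.031,.07]])[0]);return r.x
for u in('t','s','ts'):v=fit(u)
im=t['image'].copy();im=cv2.resize(im[190:320,170:350],None,fx=4,fy=4)
for q in proj(t,bar(v,keys+[[-.02,y,z] for y,z in((.093,.043),(.031,.07),(-.031,.07),(-.093,.07))]+[[a,b,.038] for a in(-.05,.05) for b in(-.145,.145)])):
    cv2.circle(im,tuple(int(round(k)) for k in (q-[170,190]+.375)*4),3,(0,0,255),-1)
cv2.imwrite('pics/ov.png',im)
E
```

```text
t [0.54122742 0.12456144 0.32706737] [-0.4  0.1  0.4  0.1  0.6  0.1  0.2  0.2 -2.1 -0.   0.2 -0.6] key1 [0.5596778 0.1635561 0.047    ] charger [0.51232837 0.14749274 0.07      ]
s [0.5382018  0.11946307 0.31982805] [-0.  -0.6  0.1  0.1 -0.  -0.4 -0.1  0.  -0.6  0.   0.1 -0.3  0.4  1. ] key1 [0.55693398 0.15832314 0.047     ] charger [0.5094695  0.14260297 0.07      ]
ts [0.54040997 0.12393422 0.32553755] [-0.   0.5  0.7  0.5  1.   0.6  0.6  0.8 -1.7  0.3  0.6 -0.1  0.3 -1.6
  0.5 -1.   0.4 -1.7  0.4 -1.3 -0.2 -0.8  0.2 -1.2  0.9 -0.6] key1 [0.55891998 0.16290061 0.047     ] charger [0.51154603 0.1469097  0.07      ]
```

View pics/ov.png

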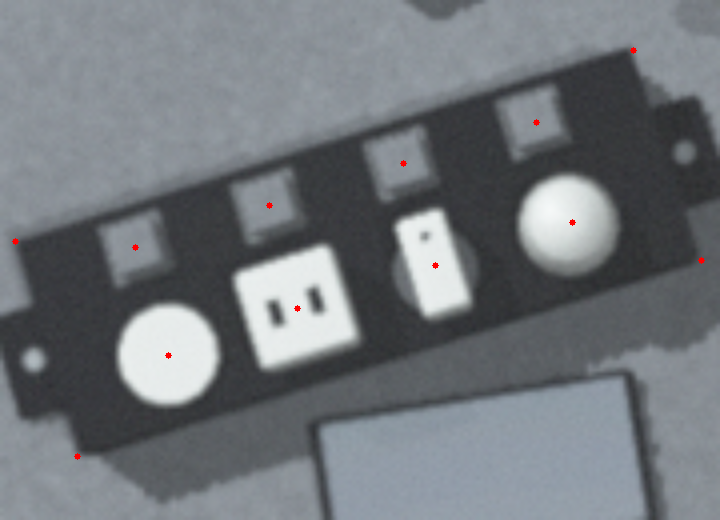

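Emit:
{"op": "send_rows", "data": {
  "deltas": [
    {"dx": 22, "dy": 32, "dz": 0, "wz": 1, "gripper": -1},
    {"dx": 44, "dy": 65, "dz": 0, "wz": 2, "gripper": -1},
    {"dx": 66, "dy": 97, "dz": 0, "wz": 3, "gripper": -1},
    {"dx": 88, "dy": 130, "dz": 0, "wz": 4, "gripper": -1},
    {"dx": 110, "dy": 162, "dz": 0, "wz": 5, "gripper": -1},
    {"dx": 132, "dy": 194, "dz": 0, "wz": 5, "gripper": -1},
    {"dx": 154, "dy": 227, "dz": 0, "wz": 5, "gripper": -1},
    {"dx": 176, "dy": 259, "dz": 0, "wz": 5, "gripper": -1},
    {"dx": 198, "dy": 292, "dz": 0, "wz": 5, "gripper": -1},
    {"dx": 220, "dy": 324, "dz": 0, "wz": 5, "gripper": -1}
  ],
  "squeeze": 20
}}

```text
schema error: expected keys dx, dy, dz, wx, wy, wz, gripper
```

Emit:
{"op": "send_rows", "data": {
  "deltas": [
    {"dx": 22, "dy": 32, "dz": 0, "wx": 0, "wy": 0, "wz": 1, "gripper": -1},
    {"dx": 44, "dy": 65, "dz": 0, "wx": 0, "wy": 0, "wz": 2, "gripper": -1},
    {"dx": 66, "dy": 97, "dz": 0, "wx": 0, "wy": 0, "wz": 3, "gripper": -1},
    {"dx": 88, "dy": 130, "dz": 0, "wx": 0, "wy": 0, "wz": 4, "gripper": -1},
    {"dx": 110, "dy": 162, "dz": 0, "wx": 0, "wy": 0, "wz": 5, "gripper": -1},
    {"dx": 132, "dy": 194, "dz": 0, "wx": 0, "wy": 0, "wz": 5, "gripper": -1},
    {"dx": 154, "dy": 227, "dz": 0, "wx": 0, "wy": 0, "wz": 5, "gripper": -1},
    {"dx": 176, "dy": 259, "dz": 0, "wx": 0, "wy": 0, "wz": 5, "gripper": -1},
    {"dx": 198, "dy": 292, "dz": 0, "wx": 0, "wy": 0, "wz": 5, "gripper": -1},
    {"dx": 220, "dy": 324, "dz": 0, "wx": 0, "wy": 0, "wz": 5, "gripper": -1}
  ],
  "squeeze": 20
}}

```text
time_s: 1.83
tool_pos: [0.3389, -0.1599, 0.2147]
orientation: [0.987, 0.162, 0.0, 0.0]
contact_force: [1.1, -1.5, -0.5]
grip_width: 0.0002
```

Emit:
{"op": "send_rows", "data": {
  "deltas": [
    {"dx": 22, "dy": 32, "dz": 0, "wx": 0, "wy": 0, "wz": 0, "gripper": -1},
    {"dx": 44, "dy": 65, "dz": 0, "wx": 0, "wy": 0, "wz": 0, "gripper": -1},
    {"dx": 66, "dy": 97, "dz": 0, "wx": 0, "wy": 0, "wz": 0, "gripper": -1},
    {"dx": 88, "dy": 129, "dz": 0, "wx": 0, "wy": 0, "wz": 0, "gripper": -1},
    {"dx": 110, "dy": 161, "dz": 0, "wx": 0, "wy": 0, "wz": 0, "gripper": -1},
    {"dx": 132, "dy": 194, "dz": 0, "wx": 0, "wy": 0, "wz": 0, "gripper": -1},
    {"dx": 154, "dy": 226, "dz": 0, "wx": 0, "wy": 0, "wz": 0, "gripper": -1},
    {"dx": 190, "dy": 278, "dz": 0, "wx": 0, "wy": 0, "wz": 0, "gripper": -1},
    {"dx": 221, "dy": 322, "dz": 0, "wx": 0, "wy": 0, "wz": 0, "gripper": -1},
    {"dx": 221, "dy": 322, "dz": 0, "wx": 0, "wy": 0, "wz": 0, "gripper": -1}
  ]
}}

```text
time_s: 2.67
tool_pos: [0.5603, 0.1629, 0.2141]
orientation: [0.987, 0.163, 0.0, -0.0]
contact_force: [0.9, -0.6, -0.2]
grip_width: 0.0
```

Run:
```python
from workcell import ctrl
from h import *
s=ctrl.get_state(); p=ctrl.snapshot('wrist'); cv2.imwrite('pics/w1.png',p['image']);pickle.dump((s,p),open('w1.pkl','wb'))
print(s['time_s'],s['tool_pos'],s['orientation'],s['contact_force'],p['T_tool_cam'])
for k in('key1_top','charger'):print(k,[(np.round(d['location']),round(d['score'],2)) for d in ctrl.spot_point(k,p)][:5])
```

```text
2.6667 [0.56029216 0.16290194 0.21407765] [ 9.86660462e-01  1.62791613e-01  9.17823654e-05 -1.23942059e-04] [ 0.94693189 -0.63139311 -0.17289048] [[-1.63960916e-04 -9.57325603e-01 -2.89011527e-01  7.29596571e-02]
 [ 9.99999450e-01  1.42346604e-04 -1.03882664e-03 -1.61981202e-03]
 [ 1.03563515e-03 -2.89011539e-01  9.57325053e-01 -1.61656463e-01]
 [ 0.00000000e+00  0.00000000e+00  0.00000000e+00  1.00000000e+00]]
key1_top [(array([315., 212.]), 0.87)]
charger [(array([315., 254.]), 0.87)]
```

View pics/w1.png

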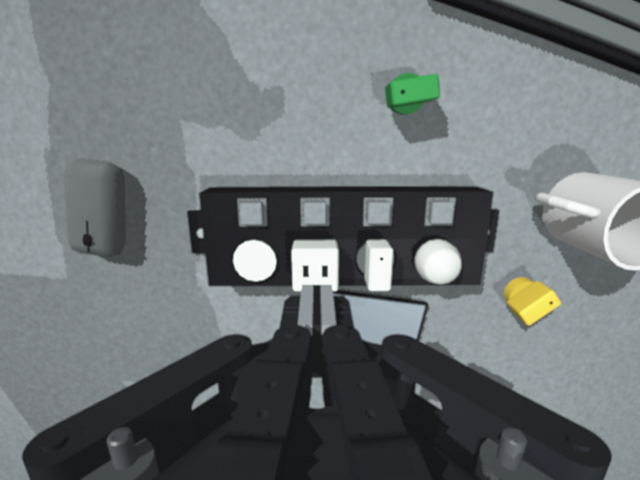

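The wrist view shows the slotted square charger at (315,268), its key at (315,211), and the tool well aligned with the bar. I back-project the key positions.

Run:
```python
from h import *
s,p=pickle.load(open('w1.pkl','rb'))
T=np.eye(4);T[:3,:3]=Ro.from_quat(s['orientation']).as_matrix();T[:3,3]=s['tool_pos'];C=T@np.array(p['T_tool_cam'])
p=dict(p);p['R']=C[:3,:3].T;p['t']=-C[:3,:3].T@C[:3,3]
px=np.array([[251,211.5],[315,211],[377,211],[440,210.5]],float)
PT=[[.03,y,.047] for y in(.093,.031,-.031,-.093)]
g=cv2.cvtColor(p['image'],cv2.COLOR_BGR2GRAY)
f=lambda v:(proj(p,bar(v,PT))-px).ravel()
r=least_squares(f,[.54,.12,.32]);print(r.x,np.round(f(r.x),1),'keys',bar(r.x,PT),'tip now',T[:3,3]+.022*T[:3,2])
a=p['image'][180:300,190:500];a=cv2.resize(a,None,fx=2.5,fy=2.5)
for q in proj(p,bar(r.x,PT+[[.05,.145,.038],[.05,-.145,.038]])):cv2.circle(a,tuple(int(k) for k in (q-[190,180])*2.5),2,(0,0,255),-1)
cv2.imwrite('pics/w1c.png',a)
```

```text
[0.54182794 0.12842456 0.33221791] [-0.9  0.  -1.1  0.2  0.8 -0.1  1.2  0.2] keys [[0.53985652 0.22612365 0.047     ]
 [0.56007723 0.16751373 0.047     ]
 [0.58029794 0.10890381 0.047     ]
 [0.60051865 0.05029389 0.047     ]] tip now [0.56029526 0.16290798 0.19207765]
```

View pics/w1c.png

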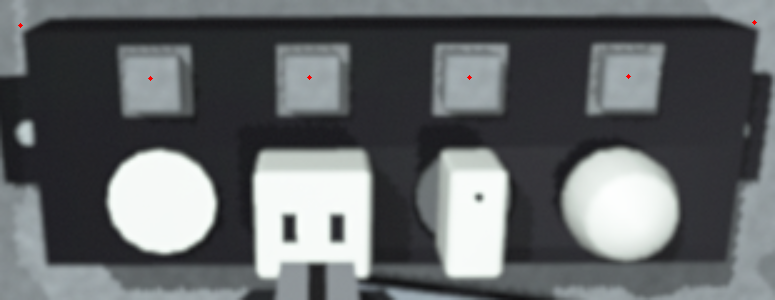

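Emit:
{"op": "send_rows", "data": {
  "deltas": [
    {"dx": 0, "dy": 2, "dz": -20, "wx": 0, "wy": 0, "wz": 0, "gripper": -1},
    {"dx": 0, "dy": 2, "dz": -45, "wx": 0, "wy": 0, "wz": 0, "gripper": -1},
    {"dx": 0, "dy": 2, "dz": -70, "wx": 0, "wy": 0, "wz": 0, "gripper": -1},
    {"dx": 0, "dy": 2, "dz": -90, "wx": 0, "wy": 0, "wz": 0, "gripper": -1},
    {"dx": 0, "dy": 2, "dz": -105, "wx": 0, "wy": 0, "wz": 0, "gripper": -1},
    {"dx": 0, "dy": 2, "dz": -115, "wx": 0, "wy": 0, "wz": 0, "gripper": -1},
    {"dx": 0, "dy": 2, "dz": -120, "wx": 0, "wy": 0, "wz": 0, "gripper": -1},
    {"dx": 0, "dy": 2, "dz": -120, "wx": 0, "wy": 0, "wz": 0, "gripper": -1}
  ]
}}

```text
time_s: 3.48
tool_pos: [0.5588, 0.1616, 0.0941]
orientation: [0.987, 0.162, -0.0, 0.0]
contact_force: [-0.8, -0.8, 0.1]
grip_width: -0.0002
```

Run:
```python
from workcell import ctrl
from h import *
s=ctrl.get_state(); p=ctrl.snapshot('wrist'); cv2.imwrite('pics/w2.png',p['image']);pickle.dump((s,p),open('w2.pkl','wb'))
print(s['time_s'],s['tool_pos'],s['orientation'],s['contact_force'])
for n in('side','top'):
    q=ctrl.snapshot(n);cv2.imwrite(f'pics/{n}2.png',cv2.resize(q['image'][160:300,200:400],None,fx=4,fy=4,interpolation=cv2.INTER_CUBIC))
T=np.eye(4);T[:3,:3]=Ro.from_quat(s['orientation']).as_matrix();T[:3,3]=s['tool_pos'];C=T@np.array(p['T_tool_cam'])
p['R']=C[:3,:3].T;p['t']=-C[:3,:3].T@C[:3,3]
print('tip px',proj(p,T[:3,3]+.022*T[:3,2]),'pt under tip at key height',proj(p,[*s['tool_pos'][:2],.047]))
```

```text
3.4833 [0.55880903 0.16159768 0.09405046] [ 9.86785964e-01  1.62028714e-01 -3.87949199e-04  7.74260296e-05] [-0.78787476 -0.7894352   0.06063164]
tip px [[319.60805392 267.80158851]] pt under tip at key height [[319.30023709 253.20823107]]
```

View pics/w2.png

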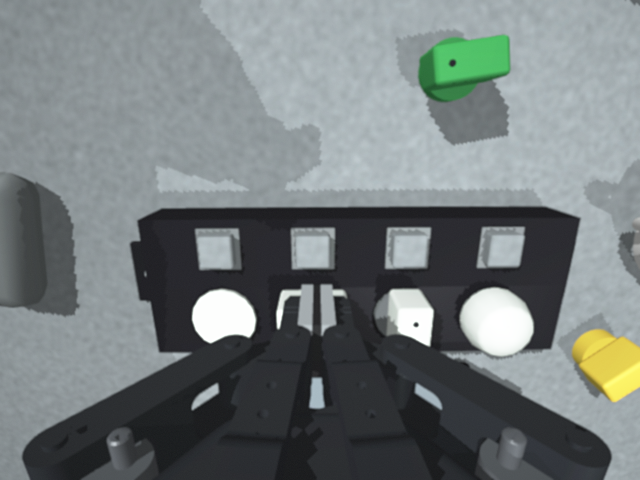

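View pics/side2.png

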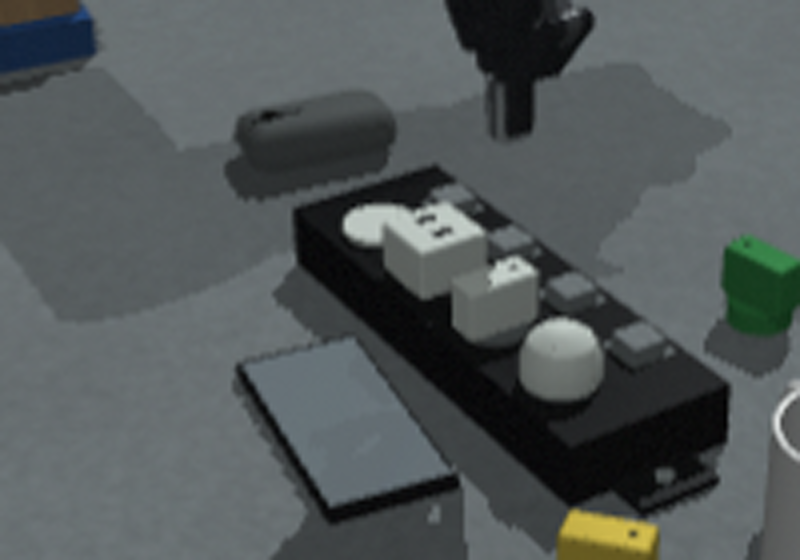

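Run:
```python
from workcell import ctrl
from h import *
s=ctrl.get_state();print(s['time_s'],s['tool_pos'],s['contact_force'],s['joints'])
t=pickle.load(open('top0.pkl','rb'));d=pickle.load(open('side0.pkl','rb'))
x,y,z=s['tool_pos']
for n,p in(('top',t),('side',d)):
    for zz in(z,z-.01,z-.022,.047):print(n,round(zz,3),(proj(p,[x,y,zz])[0]-[200,160])*4)
```

```text
3.6333 [0.55982257 0.16219765 0.09550296] [0.3337628  0.60157213 0.95577709] [ 2.82004395e-01  4.27348646e-01 -4.05660425e-02  1.10137024e+00
  7.65766529e-06  3.09772658e+00]
top 0.096 [137.0159715  306.65948523]
top 0.086 [139.58561313 309.85844993]
top 0.074 [142.59921164 313.60952161]
top 0.047 [148.99762659 321.57165986]
side 0.096 [511.94522812 159.48015918]
side 0.086 [512.02726873 175.35008477]
side 0.074 [512.12458207 194.19506767]
side 0.047 [512.33521232 235.06137946]
```

View pics/top2.png

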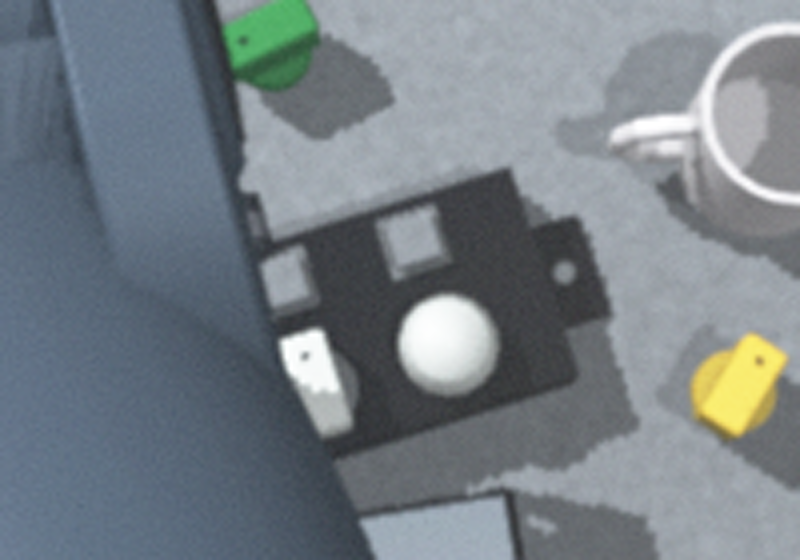

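The side view shows the fingertips at crop row 137, but the projected position is row 194, about 35 mm lower. I check this before descending.

Run:
```python
from workcell import ctrl
from h import *
s=ctrl.get_state();p=ctrl.snapshot('side')
print(s['time_s'],s['tool_pos'],s['grip_width'],ctrl.finger_overhang, p['R'],p['t'])
x,y,z=s['tool_pos']
a=cv2.resize(p['image'][100:250,240:440],None,fx=4,fy=4,interpolation=cv2.INTER_CUBIC)
for zz in(z+.05,z,z-.022):
    q=(proj(p,[x,y,zz])[0]-[240,100]+.375)*4;cv2.circle(a,tuple(int(k) for k in q),3,(0,0,255),-1)
cv2.imwrite('pics/side3.png',a)
s,w=pickle.load(open('w2.pkl','rb'))
T=np.eye(4);T[:3,:3]=Ro.from_quat(s['orientation']).as_matrix();T[:3,3]=s['tool_pos'];C=T@np.array(w['T_tool_cam'])
w['R']=C[:3,:3].T;w['t']=-C[:3,:3].T@C[:3,3]
for l in(.022,.01,0,-.013,-.02):print(l,[proj(w,T[:3,3]+l*T[:3,2]+e*T[:3,0])[0] for e in(-.011,0,.011)])
a=cv2.resize(w['image'][200:360,220:420],None,fx=4,fy=4,interpolation=cv2.INTER_CUBIC);cv2.imwrite('pics/w2c.png',a)
```

```text
3.6333 [0.55982257 0.16219765 0.09550296] -0.00031623610346812487 0.022 [[ 0.9697916  -0.24382968 -0.00716465]
 [-0.13581847 -0.51533172 -0.84615989]
 [ 0.20262672  0.82157185 -0.53288095]] [-0.49733767  0.15549381  0.89163298]
0.022 [array([319.55871165, 285.523587  ]), array([319.60805392, 267.80158851]), array([319.65826114, 249.4761541 ])]
0.01 [array([319.7265726 , 294.73830873]), array([319.78234562, 276.09231878]), array([319.83919304, 256.76469614])]
0 [array([319.88260386, 303.31092295]), array([319.94475398, 283.8235139 ]), array([320.00820486, 263.57737761])]
-0.013 [array([320.11165674, 315.90828591]), array([320.18388107, 295.21691198]), array([320.25780025, 273.64595639])]
-0.02 [array([320.2493876 , 323.49056462]), array([320.32808623, 302.09354819]), array([320.40875581, 279.73989535])]
```

View pics/side3.png

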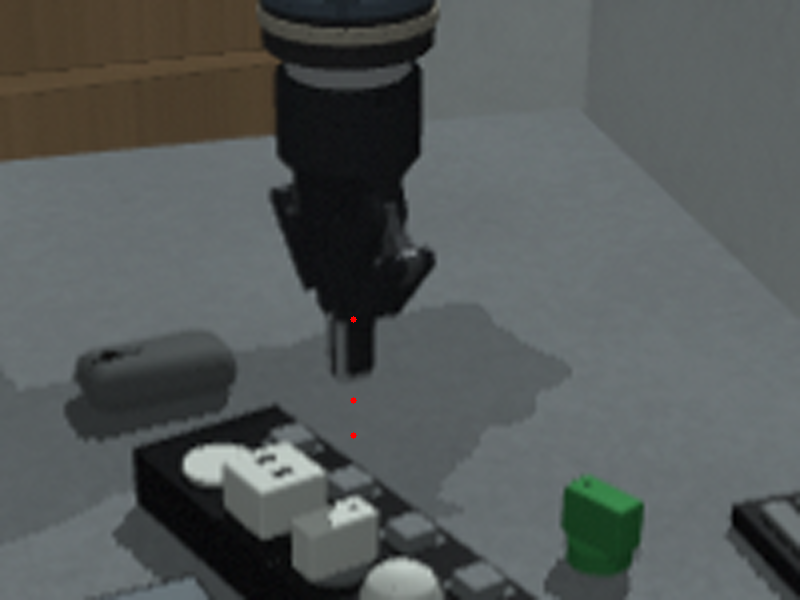

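View pics/w2c.png

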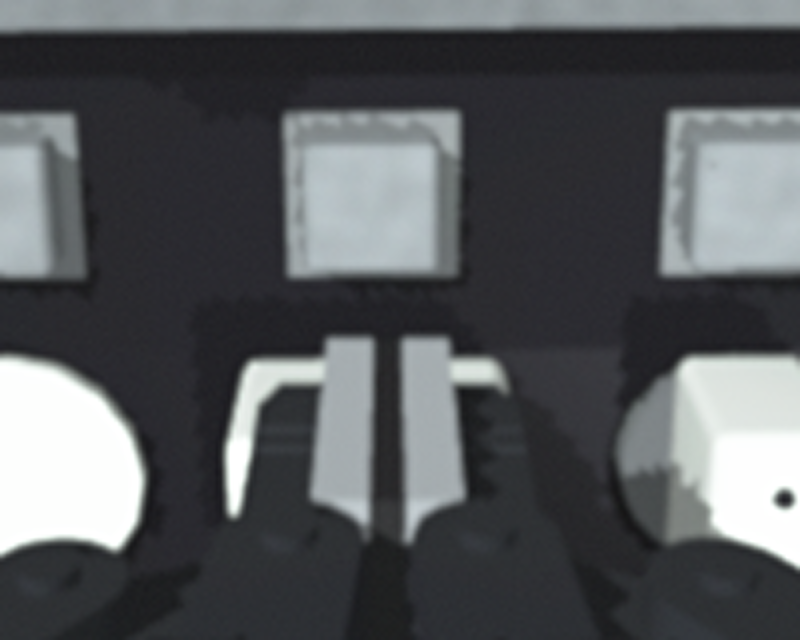

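Both views show the visible fingertips about 35 mm shorter than stated. I'll descend in small steps and watch the force and the side view, instead of trusting the computed height. I also shift 3 mm in +y towards the key centre.

Emit:
{"op": "send_rows", "data": {
  "deltas": [
    {"dx": 0, "dy": 2, "dz": -5, "wx": 0, "wy": 0, "wz": 0, "gripper": -1},
    {"dx": 0, "dy": 3, "dz": -11, "wx": 0, "wy": 0, "wz": 0, "gripper": -1},
    {"dx": 0, "dy": 3, "dz": -16, "wx": 0, "wy": 0, "wz": 0, "gripper": -1},
    {"dx": 0, "dy": 3, "dz": -20, "wx": 0, "wy": 0, "wz": 0, "gripper": -1},
    {"dx": 0, "dy": 3, "dz": -20, "wx": 0, "wy": 0, "wz": 0, "gripper": -1}
  ]
}}

```text
time_s: 4.1
tool_pos: [0.5586, 0.1651, 0.0732]
orientation: [0.987, 0.162, -0.001, 0.0]
contact_force: [0.0, 0.7, 0.6]
grip_width: -0.0001
```

```bash
cat > look.py <<'E'
from workcell import ctrl
from h import *
import sys
n=sys.argv[1]
s=ctrl.get_state();p=ctrl.snapshot('side');w=ctrl.snapshot('wrist')
print(s['time_s'],s['tool_pos'],s['contact_force'],s['grip_width'])
x,y,z=s['tool_pos']
a=cv2.resize(p['image'][150:270,260:400],None,fx=3,fy=3,interpolation=cv2.INTER_CUBIC)
q=(proj(p,[x,y,z-.022])[0]-[260,150]+.33)*3;cv2.circle(a,tuple(int(k) for k in q),2,(0,0,255),-1)
b=cv2.resize(w['image'][210:330,230:410],None,fx=2,fy=3,interpolation=cv2.INTER_CUBIC)
cv2.imwrite(f'pics/{n}.png',np.hstack([a,b]))
E
python3 look.py l1
```

```text
4.1 [0.55861792 0.16505706 0.07318679] [0.00975909 0.67135691 0.59500692] -8.847034186736977e-05
```

View pics/l1.png

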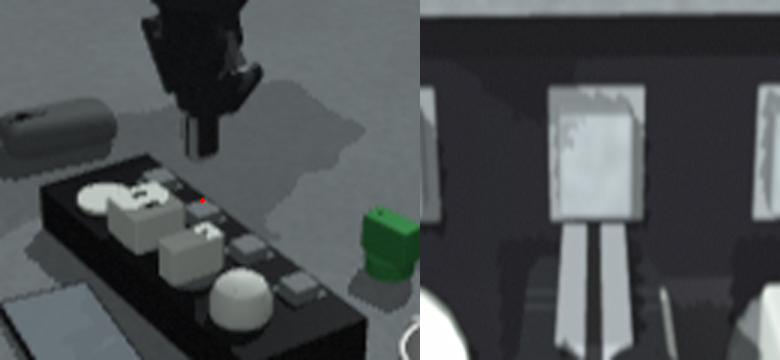

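Emit:
{"op": "send_rows", "data": {
  "deltas": [
    {"dx": 0, "dy": 0, "dz": -2, "wx": 0, "wy": 0, "wz": 0, "gripper": -1},
    {"dx": 0, "dy": 0, "dz": -4, "wx": 0, "wy": 0, "wz": 0, "gripper": -1},
    {"dx": 0, "dy": 0, "dz": -7, "wx": 0, "wy": 0, "wz": 0, "gripper": -1},
    {"dx": 0, "dy": 0, "dz": -7, "wx": 0, "wy": 0, "wz": 0, "gripper": -1}
  ]
}}

```text
time_s: 4.53
tool_pos: [0.559, 0.1651, 0.0668]
orientation: [0.987, 0.162, -0.0, 0.0]
contact_force: [-0.6, 0.6, -0.2]
grip_width: 0.0005
```

```bash
python3 look.py l2
```

```text
4.5333 [0.55899007 0.16512445 0.06681497] [-0.55705852  0.59106247 -0.22370514] 0.0005079729975363529
```

View pics/l2.png

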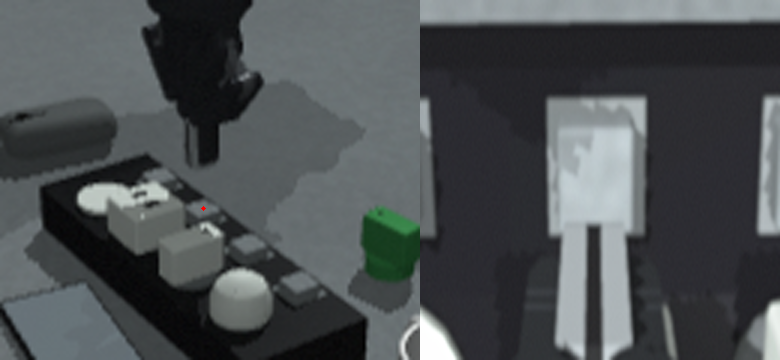

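Emit:
{"op": "send_rows", "data": {
  "deltas": [
    {"dx": 0, "dy": 0, "dz": -2, "wx": 0, "wy": 0, "wz": 0, "gripper": -1},
    {"dx": 0, "dy": 0, "dz": -4, "wx": 0, "wy": 0, "wz": 0, "gripper": -1},
    {"dx": 0, "dy": 0, "dz": -4, "wx": 0, "wy": 0, "wz": 0, "gripper": -1}
  ]
}}

```text
time_s: 4.88
tool_pos: [0.5591, 0.1651, 0.063]
orientation: [0.987, 0.162, -0.0, 0.0]
contact_force: [-0.1, -0.2, -0.1]
grip_width: -0.0001
```

Emit:
{"op": "send_rows", "data": {
  "deltas": [
    {"dx": 0, "dy": 0, "dz": -3, "wx": 0, "wy": 0, "wz": 0, "gripper": -1},
    {"dx": 0, "dy": 0, "dz": -6, "wx": 0, "wy": 0, "wz": 0, "gripper": -1},
    {"dx": 0, "dy": 0, "dz": -9, "wx": 0, "wy": 0, "wz": 0, "gripper": -1},
    {"dx": 0, "dy": 0, "dz": -12, "wx": 0, "wy": 0, "wz": 0, "gripper": -1},
    {"dx": 0, "dy": 0, "dz": -12, "wx": 0, "wy": 0, "wz": 0, "gripper": -1}
  ]
}}

```text
time_s: 5.3
tool_pos: [0.5588, 0.1651, 0.0506]
orientation: [0.987, 0.162, -0.001, 0.0]
contact_force: [-0.8, 0.2, -0.4]
grip_width: -0.0
```

```bash
python3 look.py l3
```

```text
5.3 [0.55884647 0.16507541 0.050598  ] [-0.8435817   0.15350393 -0.44893502] -3.099265164493502e-05
```

View pics/l3.png

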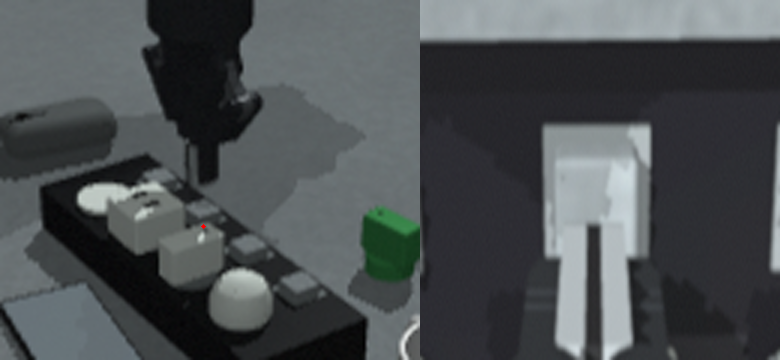

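Run:
```python
from workcell import ctrl
from h import *
s=ctrl.get_state();p=ctrl.snapshot('side');w=ctrl.snapshot('wrist');pickle.dump((s,p,w),open('l3.pkl','wb'))
a=cv2.resize(p['image'][185:235,305:355],None,fx=8,fy=8,interpolation=cv2.INTER_CUBIC)
b=cv2.resize(w['image'][245:305,290:345],None,fx=7,fy=7,interpolation=cv2.INTER_CUBIC)[:400]
a=np.clip(a.astype(float)*1.8,0,255).astype(np.uint8)
cv2.imwrite('pics/l3z.png',np.hstack([a,b]))
```

```text
(no output)
```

View pics/l3z.png

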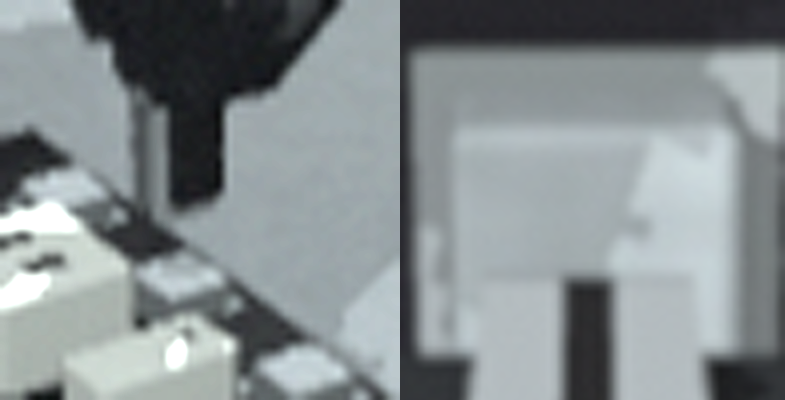

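Run:
```python
from h import *
s,p,w=pickle.load(open('l3.pkl','rb'))
R=Ro.from_quat(s['orientation']).as_matrix();t=np.array(s['tool_pos'])
T=np.eye(4);T[:3,:3]=R;T[:3,3]=t;C=T@np.array(w['T_tool_cam']);w['R']=C[:3,:3].T;w['t']=-C[:3,:3].T@C[:3,3]
f=lambda X:np.r_[proj(w,X)[0]-[333.3,284.3],proj(p,X)[0]-[332.9,209.4]]
r=least_squares(f,t,x_scale=.01);print('world',r.x,'tool',R.T@(r.x-t),f(r.x))
# left side corner: same tool y,z? solve e (tool x) from side px 326.5,211.5 with tool y, z free
X0=R.T@(r.x-t)
g=lambda v:proj(p,t+R@np.array([v[0],X0[1],v[1]]))[0]-[326.5,211.5]
q=least_squares(g,[0,0],x_scale=.01);print('left corner toolx,z',q.x)
# key1 top centre from wrist px (top face): 
for c in[[(455-400)/7+290,245+128/7],[(738-400)/7+290,245+128/7]]:
    K=np.array([[w['fx'],0,w['cx']],[0,w['fy'],w['cy']],[0,0,1]])
    d=cv2.undistortPoints(np.array([[c]],float),K,np.array(w['dist_coeffs']))[0,0]
    ray=C[:3,:3]@np.array([*d,1]);X=C[:3,3]+ray*(.047-C[2,3])/ray[2];print('key far corner',X,'tool',R.T@(X-t))
```

```text
world [0.56916866 0.16239263 0.07066434] tool [ 0.00861474  0.00583311 -0.01944985] [ 0.11902564 -0.13813402 -0.87174626 -0.2984166 ]
left corner toolx,z [-0.00625058 -0.01782752]
key far corner [0.56455214 0.17891468 0.047     ] tool [ 0.00954239 -0.01129648  0.00421465]
key far corner [0.57118447 0.15931383 0.047     ] tool [0.00954674 0.00939606 0.00421406]
```

Triangulating from the two views puts the real fingertips about 19 mm behind the TCP, at z ≈ 0.070, and well centred over the key. Key contact is therefore expected at a TCP z of about 0.028. I shift about 4 mm away from the charger for clearance and continue down.

Emit:
{"op": "send_rows", "data": {
  "deltas": [
    {"dx": 2, "dy": 1, "dz": -3, "wx": 0, "wy": 0, "wz": 0, "gripper": -1},
    {"dx": 4, "dy": 2, "dz": -6, "wx": 0, "wy": 0, "wz": 0, "gripper": -1},
    {"dx": 4, "dy": 2, "dz": -10, "wx": 0, "wy": 0, "wz": 0, "gripper": -1},
    {"dx": 4, "dy": 2, "dz": -14, "wx": 0, "wy": 0, "wz": 0, "gripper": -1},
    {"dx": 4, "dy": 2, "dz": -14, "wx": 0, "wy": 0, "wz": 0, "gripper": -1}
  ]
}}

```text
time_s: 5.92
tool_pos: [0.5627, 0.1671, 0.0363]
orientation: [0.987, 0.162, -0.001, 0.0]
contact_force: [-0.0, -0.5, -0.5]
grip_width: -0.0003
```

Run:
```python
from workcell import ctrl
from h import *
s=ctrl.get_state();p=ctrl.snapshot('side');w=ctrl.snapshot('wrist')
print(s['time_s'],s['tool_pos'],s['contact_force'])
a=cv2.resize(p['image'][175:235,295:360],None,fx=6,fy=6,interpolation=cv2.INTER_CUBIC)
b=cv2.resize(w['image'][230:320,280:360],None,fx=4,fy=4,interpolation=cv2.INTER_CUBIC)
a=np.clip(a.astype(float)*1.8,0,255).astype(np.uint8)
cv2.imwrite('pics/l4.png',np.hstack([a,b]))
```

```text
5.9167 [0.56267357 0.16706227 0.03626076] [-0.04171839 -0.54467615 -0.5459838 ]
```

View pics/l4.png

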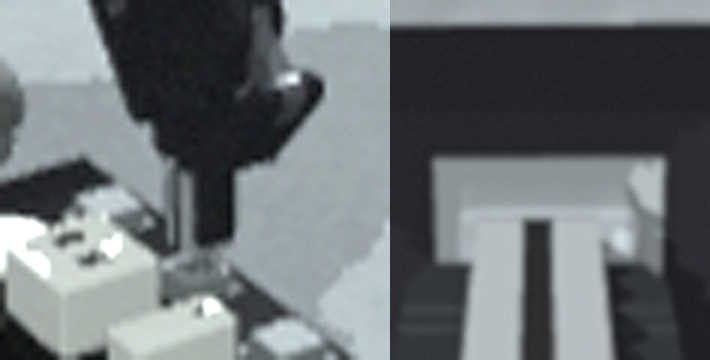

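The side view shows the tips just above the key, clear of the charger. In the wrist view the finger pair lies within the key's width. I now go down to contact in small steps.

Emit:
{"op": "send_rows", "data": {
  "deltas": [
    {"dx": 0, "dy": 0, "dz": -2, "wx": 0, "wy": 0, "wz": 0, "gripper": -1},
    {"dx": 0, "dy": 0, "dz": -4, "wx": 0, "wy": 0, "wz": 0, "gripper": -1},
    {"dx": 0, "dy": 0, "dz": -6, "wx": 0, "wy": 0, "wz": 0, "gripper": -1},
    {"dx": 0, "dy": 0, "dz": -6, "wx": 0, "wy": 0, "wz": 0, "gripper": -1}
  ]
}}

```text
time_s: 6.35
tool_pos: [0.563, 0.1671, 0.031]
orientation: [0.987, 0.162, -0.0, 0.0]
contact_force: [-0.3, 0.5, -0.3]
grip_width: -0.0002
```

Emit:
{"op": "send_rows", "data": {
  "deltas": [
    {"dx": 0, "dy": 0, "dz": -1, "wx": 0, "wy": 0, "wz": 0, "gripper": -1},
    {"dx": 0, "dy": 0, "dz": -2, "wx": 0, "wy": 0, "wz": 0, "gripper": -1},
    {"dx": 0, "dy": 0, "dz": -2, "wx": 0, "wy": 0, "wz": 0, "gripper": -1}
  ]
}}

```text
time_s: 6.6
tool_pos: [0.5633, 0.1672, 0.0294]
orientation: [0.987, 0.162, 0.0, -0.0]
contact_force: [0.6, -0.6, 1.9]
grip_width: -0.0002
```

Emit:
{"op": "send_rows", "data": {
  "deltas": [
    {"dx": 0, "dy": 0, "dz": -1, "wx": 0, "wy": 0, "wz": 0, "gripper": -1},
    {"dx": 0, "dy": 0, "dz": -2, "wx": 0, "wy": 0, "wz": 0, "gripper": -1},
    {"dx": 0, "dy": 0, "dz": -2, "wx": 0, "wy": 0, "wz": 0, "gripper": -1}
  ]
}}

```text
time_s: 6.85
tool_pos: [0.5633, 0.1672, 0.0274]
orientation: [0.987, 0.162, 0.0, -0.0]
contact_force: [-0.4, -0.6, 2.3]
grip_width: -0.0
```

Emit:
{"op": "send_rows", "data": {
  "deltas": [
    {"dx": 0, "dy": 0, "dz": -1, "wx": 0, "wy": 0, "wz": 0, "gripper": -1},
    {"dx": 0, "dy": 0, "dz": -2, "wx": 0, "wy": 0, "wz": 0, "gripper": -1},
    {"dx": 0, "dy": 0, "dz": -2, "wx": 0, "wy": 0, "wz": 0, "gripper": -1}
  ]
}}

```text
time_s: 7.1
tool_pos: [0.5633, 0.1672, 0.0253]
orientation: [0.987, 0.162, 0.0, -0.0]
contact_force: [-1.2, -0.0, 4.8]
grip_width: -0.0
```

Run:
```python
from workcell import ctrl
from h import *
s=ctrl.get_state();p=ctrl.snapshot('side');w=ctrl.snapshot('wrist')
print(s['time_s'],s['tool_pos'],s['contact_force'],s['ft_torque'])
a=cv2.resize(p['image'][175:235,295:360],None,fx=6,fy=6,interpolation=cv2.INTER_CUBIC)
b=cv2.resize(w['image'][230:320,280:360],None,fx=4,fy=4,interpolation=cv2.INTER_CUBIC)
a=np.clip(a.astype(float)*1.8,0,255).astype(np.uint8)
cv2.imwrite('pics/l5.png',np.hstack([a,b]))
```

```text
7.1 [0.56331649 0.16724762 0.02532267] [-1.16487934 -0.0181735   4.84680107] [-0.02565757  0.14552421 -0.01548344]
```

View pics/l5.png

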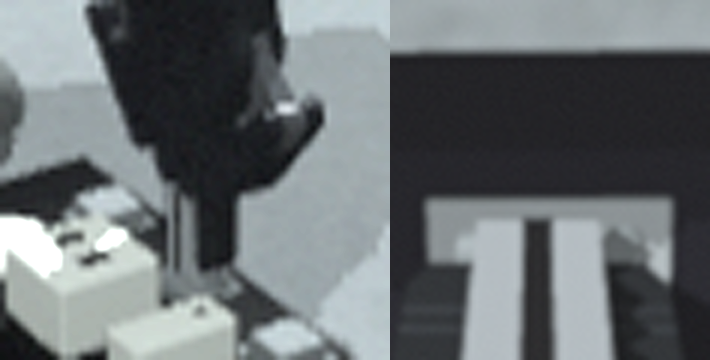

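Emit:
{"op": "send_rows", "data": {
  "deltas": [
    {"dx": 0, "dy": 0, "dz": -1, "wx": 0, "wy": 0, "wz": 0, "gripper": -1},
    {"dx": 0, "dy": 0, "dz": -1, "wx": 0, "wy": 0, "wz": 0, "gripper": -1}
  ]
}}

```text
time_s: 7.37
tool_pos: [0.5633, 0.1672, 0.0244]
orientation: [0.987, 0.162, 0.0, 0.0]
contact_force: [-1.0, -0.9, 4.3]
grip_width: 0.0003
```

Emit:
{"op": "send_rows", "data": {
  "deltas": [
    {"dx": 0, "dy": 0, "dz": -0.5, "wx": 0, "wy": 0, "wz": 0, "gripper": -1},
    {"dx": 0, "dy": 0, "dz": -1, "wx": 0, "wy": 0, "wz": 0, "gripper": -1},
    {"dx": 0, "dy": 0, "dz": -1, "wx": 0, "wy": 0, "wz": 0, "gripper": -1}
  ]
}}

```text
time_s: 7.62
tool_pos: [0.5634, 0.1673, 0.024]
orientation: [0.987, 0.162, 0.0, -0.0]
contact_force: [-4.7, -0.9, 13.3]
grip_width: -0.0001
```

Emit:
{"op": "send_rows", "data": {
  "deltas": [
    {"dx": 0, "dy": 0, "dz": 0.5, "wx": 0, "wy": 0, "wz": 0, "gripper": -1},
    {"dx": 0, "dy": 0, "dz": 0.5, "wx": 0, "wy": 0, "wz": 0, "gripper": -1},
    {"dx": 0, "dy": 0, "dz": 0.5, "wx": 0, "wy": 0, "wz": 0, "gripper": -1},
    {"dx": 0, "dy": 0, "dz": 0.5, "wx": 0, "wy": 0, "wz": 0, "gripper": -1}
  ]
}}

```text
time_s: 7.95
tool_pos: [0.5633, 0.1672, 0.0241]
orientation: [0.987, 0.162, 0.0, -0.0]
contact_force: [-1.9, -0.5, 7.4]
grip_width: -0.0
```

Run:
```python
from workcell import ctrl
from h import *
s=ctrl.get_state();p=ctrl.snapshot('side');w=ctrl.snapshot('wrist')
print(s['time_s'],s['tool_pos'],s['contact_force'],s['ft_torque'])
a=cv2.resize(p['image'][175:235,295:360],None,fx=6,fy=6,interpolation=cv2.INTER_CUBIC)
b=cv2.resize(w['image'][230:320,280:360],None,fx=4,fy=4,interpolation=cv2.INTER_CUBIC)
a=np.clip(a.astype(float)*1.8,0,255).astype(np.uint8)
cv2.imwrite('pics/l6.png',np.hstack([a,b]))
```

```text
7.95 [0.56333513 0.16721981 0.02411705] [-1.87031439 -0.51942729  7.35446776] [-0.1109633   0.38469625  0.01072709]
```

View pics/l6.png

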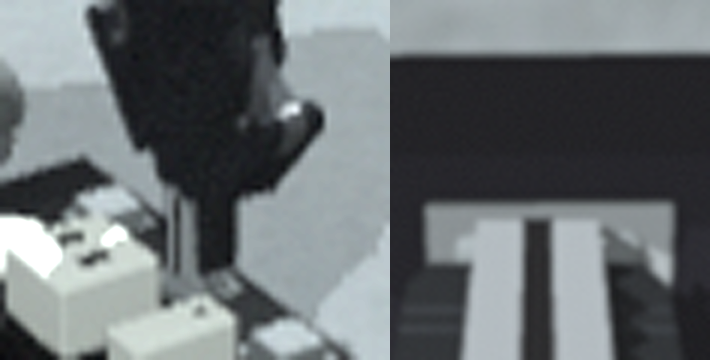

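At 7.4 N, above the 5 N needed for full travel, and after about 6 mm of travel, the key is on its stop. I hold for about 2 s.

Emit:
{"op": "send_rows", "data": {
  "deltas": [
    {"dx": 0, "dy": 0, "dz": 0, "wx": 0, "wy": 0, "wz": 0, "gripper": -1},
    {"dx": 0, "dy": 0, "dz": 0, "wx": 0, "wy": 0, "wz": 0, "gripper": -1},
    {"dx": 0, "dy": 0, "dz": 0, "wx": 0, "wy": 0, "wz": 0, "gripper": -1},
    {"dx": 0, "dy": 0, "dz": 0, "wx": 0, "wy": 0, "wz": 0, "gripper": -1},
    {"dx": 0, "dy": 0, "dz": 0, "wx": 0, "wy": 0, "wz": 0, "gripper": -1},
    {"dx": 0, "dy": 0, "dz": 0, "wx": 0, "wy": 0, "wz": 0, "gripper": -1},
    {"dx": 0, "dy": 0, "dz": 0, "wx": 0, "wy": 0, "wz": 0, "gripper": -1},
    {"dx": 0, "dy": 0, "dz": 0, "wx": 0, "wy": 0, "wz": 0, "gripper": -1},
    {"dx": 0, "dy": 0, "dz": 0, "wx": 0, "wy": 0, "wz": 0, "gripper": -1},
    {"dx": 0, "dy": 0, "dz": 0, "wx": 0, "wy": 0, "wz": 0, "gripper": -1}
  ]
}}

```text
time_s: 8.88
tool_pos: [0.5633, 0.1672, 0.0241]
orientation: [0.987, 0.162, 0.0, -0.0]
contact_force: [-1.9, -0.5, 8.0]
grip_width: -0.0004
```

Emit:
{"op": "send_rows", "data": {
  "deltas": [
    {"dx": 0, "dy": 0, "dz": 0, "wx": 0, "wy": 0, "wz": 0, "gripper": -1},
    {"dx": 0, "dy": 0, "dz": 0, "wx": 0, "wy": 0, "wz": 0, "gripper": -1},
    {"dx": 0, "dy": 0, "dz": 0, "wx": 0, "wy": 0, "wz": 0, "gripper": -1},
    {"dx": 0, "dy": 0, "dz": 0, "wx": 0, "wy": 0, "wz": 0, "gripper": -1},
    {"dx": 0, "dy": 0, "dz": 0, "wx": 0, "wy": 0, "wz": 0, "gripper": -1},
    {"dx": 0, "dy": 0, "dz": 0, "wx": 0, "wy": 0, "wz": 0, "gripper": -1},
    {"dx": 0, "dy": 0, "dz": 0, "wx": 0, "wy": 0, "wz": 0, "gripper": -1},
    {"dx": 0, "dy": 0, "dz": 0, "wx": 0, "wy": 0, "wz": 0, "gripper": -1},
    {"dx": 0, "dy": 0, "dz": 0, "wx": 0, "wy": 0, "wz": 0, "gripper": -1},
    {"dx": 0, "dy": 0, "dz": 0, "wx": 0, "wy": 0, "wz": 0, "gripper": -1}
  ]
}}

```text
time_s: 9.72
tool_pos: [0.5633, 0.1672, 0.0241]
orientation: [0.987, 0.162, 0.0, -0.0]
contact_force: [-1.7, 0.0, 6.7]
grip_width: 0.0001
```

Emit:
{"op": "send_rows", "data": {
  "deltas": [
    {"dx": 0, "dy": 0, "dz": 2, "wx": 0, "wy": 0, "wz": 0, "gripper": -1},
    {"dx": 0, "dy": 0, "dz": 5, "wx": 0, "wy": 0, "wz": 0, "gripper": -1},
    {"dx": 0, "dy": 0, "dz": 9, "wx": 0, "wy": 0, "wz": 0, "gripper": -1},
    {"dx": 0, "dy": 0, "dz": 15, "wx": 0, "wy": 0, "wz": 0, "gripper": -1},
    {"dx": 0, "dy": 0, "dz": 25, "wx": 0, "wy": 0, "wz": 0, "gripper": -1},
    {"dx": 0, "dy": 0, "dz": 45, "wx": 0, "wy": 0, "wz": 0, "gripper": -1},
    {"dx": 0, "dy": 0, "dz": 70, "wx": 0, "wy": 0, "wz": 0, "gripper": -1},
    {"dx": 0, "dy": 0, "dz": 100, "wx": 0, "wy": 0, "wz": 0, "gripper": -1},
    {"dx": 0, "dy": 0, "dz": 120, "wx": 0, "wy": 0, "wz": 0, "gripper": -1},
    {"dx": 0, "dy": 0, "dz": 120, "wx": 0, "wy": 0, "wz": 0, "gripper": -1}
  ]
}}

```text
time_s: 10.55
tool_pos: [0.5652, 0.1678, 0.1491]
orientation: [0.987, 0.162, 0.003, -0.0]
contact_force: [1.5, 1.2, 1.6]
grip_width: -0.0001
```

Run:
```python
from workcell import ctrl
from h import *
s=ctrl.get_state();p=ctrl.snapshot('side');w=ctrl.snapshot('wrist')
print(s['time_s'],s['tool_pos'],s['contact_force'])
o=pickle.load(open('side0.pkl','rb'))['image']
c=lambda im:cv2.resize(im[175:310,250:400],None,fx=2.6,fy=2.6,interpolation=cv2.INTER_CUBIC)
cv2.imwrite('pics/e1.png',np.hstack([c(o),c(p['image'])])); cv2.imwrite('pics/e1w.png',w['image'])
```

```text
10.55 [0.56521305 0.16778779 0.14912827] [1.50429651 1.17097008 1.5861268 ]
```

View pics/e1.png

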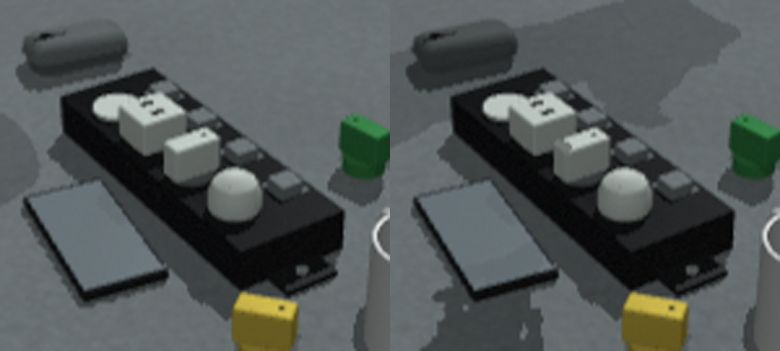

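View pics/e1w.png

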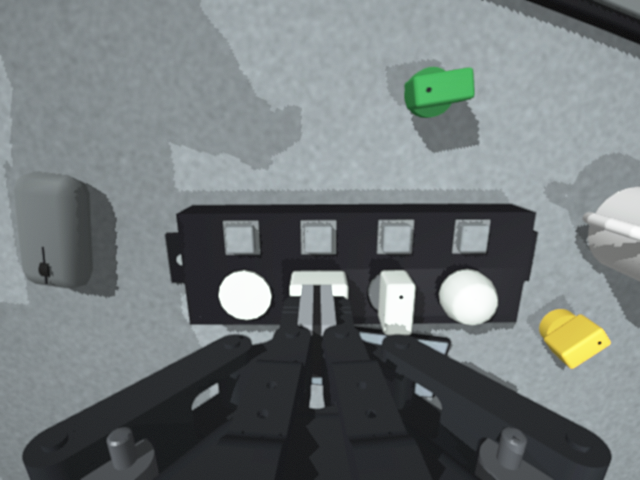

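Before and after views look the same: all four keys are up, and the charger (318,285), the other plugs, and the phone, mouse and mug have not moved. I let the arm settle briefly, then hand in.

Emit:
{"op": "send_rows", "data": {
  "deltas": [
    {"dx": 0, "dy": 0, "dz": 20, "wx": 0, "wy": 0, "wz": 0, "gripper": -1},
    {"dx": 0, "dy": 0, "dz": 20, "wx": 0, "wy": 0, "wz": 0, "gripper": -1},
    {"dx": 0, "dy": 0, "dz": 20, "wx": 0, "wy": 0, "wz": 0, "gripper": -1},
    {"dx": 0, "dy": 0, "dz": 20, "wx": 0, "wy": 0, "wz": 0, "gripper": -1},
    {"dx": 0, "dy": 0, "dz": 20, "wx": 0, "wy": 0, "wz": 0, "gripper": -1}
  ]
}}

```text
time_s: 11.07
tool_pos: [0.5627, 0.167, 0.1628]
orientation: [0.987, 0.162, -0.001, 0.0]
contact_force: [-1.1, -0.5, 0.4]
grip_width: 0.0001
```

Run:
```python
from workcell import ctrl
s=ctrl.get_state();print(s['time_s'],s['tool_pos'],s['contact_force'])
print(ctrl.hand_in())
```

```text
11.0667 [0.56273802 0.1670388  0.16282399] [-1.06609596 -0.50924221  0.36365494]
the job is handed in; nothing more can be done
None
```

I pressed key 1, the key straight across the bar from the slotted square charger, with the shut fingertips. I held it on its stop for about 2.1 s, then let it up and withdrew. The job was handed in at 11.1 s and, as expected, gave no verdict.

- **Press:** the measured force was 7–8 N during the hold, with a highest reading of 13 N when the key first met its stop. That is below the 30 N limit. The TCP travelled about 6 mm from first contact. I had no direct reading of the key's travel, so "fully down" rests on the force and that distance.
- **After release:** the pictures show all four keys up and nothing visibly moved, judged by eye against the first side picture. The mug is only partly in those last pictures. The last force reading, about 1 N, was at the noise level.
- **Disagreement:** both camera views showed the real fingertips about 19 mm behind the TCP, not 22 mm ahead of it as stated. I descended by force and pictures instead of the stated length, and contact came where the pictures predicted. The key position also differed by 3–5 mm between cameras, and I corrected for that using the wrist view.

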